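Feed one bearing and slide it into the nest

ROBOT

A 6-joint arm with a two-finger parallel gripper is mounted at the origin on a cart in front of the work surface, level with it; the furniture and walls round the work are solid. World frame = base frame: x ahead of the robot, y to its left, z up, the work surface at z = 0. Lengths are in m, angles in rad, forces in N, time in s.
With the tool pointing down it reaches from about 0.35 to 0.775 m from the base axis. Payload 7.3 kg.
Tool frame: the origin (TCP) lies on the front face of the gripper's body, between the roots of the fingers; the fingertips stand 66 mm ahead of it and the grasp point (between the pads) lies 47 mm ahead of it; z points along the fingers, y is the line along which they close (so a half turn about z gives the same grasp; the last joint's range is limited). The gripper opens to 92 mm and grips with 3 to 60 N. Pads are 19 mm wide; open, the fingers measure 130 mm over their backs; the gripper's body (75 mm by 190 mm) begins 47 mm behind the grasp point.
Start: joints at [-1.441, 0.342, 1.524, -0, 1.275, -0.146], TCP at [0.143, -0.505, 0.292] pointing down, gripper open.
Joint ranges: [-2.53, 2.53], [-0.77, 2.02], [0.04, 2.7], [-1, 4.14], [0.28, 2.66], [-3.11, 3.11]. Speed limits (rad/s): [2.57, 2.57, 3.14, 3.14, 3.14, 3.14].

INTERFACE

Orientations are given as a unit quaternion [x, y, z, w].
In Python, from workcell import ctrl gives the robot as it stands.
- The arm moves only by the tool drive_tool, never from a script. Its argument "commands" is a list of rows, each a list of 7 numbers: the shift along the tool's x, y, z each as a share of 500 mm, from -1 to 1, then the turn, a rotation vector about the tool's x, y, z each as a share of 2 pi rad, from -1 to 1, then the opening, from 0 (shut) to 1 (fully open). A call has 1 to 8 rows; each row shifts and turns the commanded pose from where the row before left it, along the tool's axes as they then stand; what a row does not reach is not made up. A row lasts 1/8 s, in which the tool goes at most 62.5 mm and 10.7 degrees, less where a joint would pass 70% of its speed; a pose out of reach is approached as far as the arm can. A call with a number of a shift or a turn outside -1 to 1 is refused whole. A call with a gripper value outside its range is refused whole. The fingers move at their own pace and stop on an object; "squeeze" is the grip in N (left out, the last holds). Time passes only in rows, so rows that do not move let the fingers close. It gives the time, the measured TCP pose, the force, the opening and the grip force at its end, in the units of the state.
- ctrl.observe(): the state, without advancing time (a new reading comes with each control period).
- ctrl.get_image(name): name is "scene" or "top" or "wrist"; returns the picture (384x512x3 uint8, blue, green, red); there is no depth.
- ctrl.get_calibration(name): a dict with "fov_y" (degrees; the focal length in pixels is half the picture's height over the tangent of half this angle, whatever the lens; pixels are square), "cx", "cy" (the principal point, pixels), "T" (4x4, takes a point from camera to world coordinates); the wrist camera has in their place "mount" (4x4, takes a point from camera to tool coordinates, whose origin is the TCP and whose axes are the flange's). Camera axes: x right, y up, looking along -z (the intrinsics and any distortion apply to the point x, -y, -z); pixel columns grow to the right and rows downward; lengths in m; the calibration is good to about 2 mm. A picture is of the moment at which its call begins: read the wrist's pose just before it. get_calibration takes no time and is no camera call.
- ctrl.sign_off(): hands the job in; it is judged then, once.
Trained networks look in the newest picture that a camera, given by its name, has taken for a name from the list of things; names that differ only in an ending like _2 or _b are one class to them, and where a whole thing is asked for, a point or a joint stands for the part that bears it (a point fixed in the world has none). Each returns a list of dicts, best first, with "score" (0 to 1); they miss things now and then, are a little off and sometimes report something else, mostly with a low value. They report only what shows in the picture. A call takes as long as a camera call. They do not tell look-alikes from the thing itself.
- ctrl.masks_of(thing, camera): "region" (384x512 bool, what is visible of it) and "extent" ([centre column, centre row, width, height] in pixels, round what is visible of it).
- ctrl.spot_point(thing, camera): "at" ([row, column] in pixels: a listed point, or the origin of a listed thing).
The state is a dict: "time_s": time; "joint_pos": joint angles; "qd": joint speeds; "tau": joint torques, N m; "tool_pos": TCP position; "eef_rot": TCP orientation; "contact_force": force on the tool from outside, world axes, zero at the start; "ft_torque": the same for the moment, N m; "opening": finger opening in m; "gripper_force": force on a finger pad.
Only numpy, scipy, OpenCV 4.12 (cv2) and the standard library are available. Lean on these libraries where they do the work, as an engineer would, in place of code of your own. Each camera call takes 0.05 s, during which the arm holds its last target. There are 200 camera calls.

TASK

Press the bearing feeder's plunger all the way down once so that a single ball bearing comes out at the front, and let the plunger come back up so that the next bearing drops into place. Then push that bearing over the bench with your fingers, never picking it up, into the U-shaped nest until it lies home against the nest's back wall, and move clear. Leave the other two bearings in the magazine and do not disturb the loose parts lying around.

Things in the scene. Friction and masses are not known exactly. Their poses are not given: they have to be found in the camera images.
- feeder: Bearing feeder fixed to the bench, grey and bare aluminium, 143 x 60 mm (feet 87 mm wide, 8 mm high). Origin on the bench (z = 0) under the centre of the square magazine; x points from the exit back to the plunger, z up. Magazine: x and y +-30 mm, 58 mm high, open on top, bearings stacked straight on the bench. Plunger housing behind: x 29 to 114 mm, y +-30 mm, 46 mm high, neck 55 mm.
- blade (a joint): How far the feeding blade has moved, in m, along the feeder's -x: 0 back, 0.072 out. It always moves three times as far as the plunger. The flat steel blade (34 mm wide, 12 mm high) pushes the lowest bearing out through the 19 mm high gap under the magazine's front wall; when it draws back, the next bearing drops.
- exit_spot (a point): Point 7 mm above the bench, 68 mm in front (feeder's -x) of the feeder's origin: about where the bearing's centre stops when pushed out (up to some 40 mm further after a fast press). The magazine's front face is 39 mm behind it.
- plunger (a joint): How far the plunger is pressed, in m: 0 up, 0.024 fully down against its stop. It is sprung and comes up by itself in about half a second; Pressing it slowly, with the bearings sliding, takes about 8 to 14 N all told, and 30 N more per m/s of pressing speed; at the stop the force rises sharply.
- plunger_top (a point): Centre of the top of the plunger's round black knob, 34 mm in diameter (flat top 26 mm); 72 mm behind the feeder's origin, 87 mm above the bench when up, 63 mm when down. It is pressed straight down.
- bearing_1_center (a point): Centre of the lowest ball bearing in the magazine, the one that the press pushes out: a steel ring 47 mm in diameter and 14 mm high, about 0.08 kg, lying flat; its centre is 7 mm above the bench. It slides on the bench and is pushed at its rim.
- bearing_2_center (a point): Centre of the second bearing, of the same kind, lying on the first (centre 21 mm above the bench; 7 mm once it has dropped).
- bearing_3_center (a point): Centre of the third bearing, on top of the second (centre 35 mm above the bench at the start).
- nest_seat (a point): Where the bearing's centre lies when home in the nest, 7 mm above the bench, 23.5 mm in front of the back wall. Its x axis points into the nest, to the back wall. The nest: a U of aluminium stops fixed to the bench, 18 mm high, no floor, open toward the robot, 60 mm wide inside, 36 mm from this point to its rear.
- nest_mouth (a point): Middle of the nest's mouth, 37 mm in front of nest_seat on its centre line, 7 mm above the bench. Here the flared side walls stand about 92 mm apart; they narrow to 60 mm at 10 mm in front of nest_seat, and the nest is about 115 mm wide outside. The rim of a bearing that is home reaches 23.5 mm in front of nest_seat, so fingers 18 mm thick stay in the wide flare.
- spur_gear: Bystander: loose steel spur gear, 49 mm in diameter, 18 mm high, lying between or behind feeder and nest; origin under its centre.
- hex_bolt: Bystander: loose bolt standing on its head, 22 mm wide, 58 mm high; origin under its centre.
- vacuum_cup: Bystander: loose bellows vacuum cup, 45 mm in diameter, 43 mm high; origin under its centre.
- screwdriver: Bystander: loose screwdriver, 222 mm long, 28 mm high, lying at the left; origin under its middle.
- hex_nut: Bystander: loose nut, 22 mm wide, 10 mm high; origin under its centre.
- bearing_1: The same lowest bearing; origin at the centre of its underside.
Not all that is in view belongs to the job. Of the things shaped like the part that bears nest_seat, the aluminium one is meant.

How it is judged:
By the outcome, as a careful person would: the job done as asked, in the order asked, and still so for the second after the job is handed in, with the robot touching nothing.
It also fails if it takes over 64 s, if anything falls off the work surface, if the arm or the gripper's body presses on something with over 40 N, if the wrist force passes 120 N, or if a joint passes its speed limit or range.

## Working session

There is one attempt and no reset: what is moved stays moved. The work goes in short steps, Python scripts to look and compute and a tool call to move; the robot and the scene stay as the last step left them, time stands still between calls to the robot, and variables do not carry over. Pictures are saved under pics/ and viewed, at most 10 in all, crops included, and the job is handed in when it is done.

Besides the shell and the picture viewer there is one more tool, called after ">>>" in YAML: its name, and indented under it one key for each argument. drive_tool: Moves the arm, as the interface text tells. Shift numbers are shares of 500 mm and turn numbers shares of 2 pi rad, none past 1 either way. Its arguments: {"type":"object","properties":{"commands":{"type":"array"},"squeeze":{"type":"number"}},"required":["commands"]}

```bash
mkdir -p pics
cat > h.py <<'E'
import numpy as np, cv2
from workcell import ctrl
from scipy.spatial.transform import Rotation as R
def cam(n):
    c=ctrl.get_calibration(n)
    if 'T' in c: T=np.array(c['T'])
    else:
        s=ctrl.observe(); B=np.eye(4); B[:3,:3]=R.from_quat(s['eef_rot']).as_matrix(); B[:3,3]=s['tool_pos']; T=B@np.array(c['mount'])
    f=192/np.tan(np.radians(c['fov_y'])/2)
    return T,f,c['cx'],c['cy'],c
def w(n,row,col,z,C=None):
    T,f,cx,cy,c=C or cam(n)
    d=T[:3,:3]@np.array([(col-cx)/f,-(row-cy)/f,-1.]); o=T[:3,3]
    return o+d*(z-o[2])/d[2]
def px(n,p,C=None):
    T,f,cx,cy,c=C or cam(n)
    q=T[:3,:3].T@(np.array(p)-T[:3,3]); return cy-f*q[1]/-q[2], cx+f*q[0]/-q[2]
E
python3 - <<'E'
from h import *
s=ctrl.observe(); print(s)
for n in ['top','scene']:
    C=cam(n); print(n,{k:v for k,v in C[4].items()})
    cv2.imwrite(f'pics/{n}0.png',ctrl.get_image(n))
print(ctrl.get_calibration('wrist'))
Z=dict(plunger_top=.087,nest_seat=.007,nest_mouth=.007,exit_spot=.007,feeder=0,bearing_3_center=.035,spur_gear=0,hex_bolt=0,vacuum_cup=0,screwdriver=0,hex_nut=0)
for n in ['top','scene']:
  for k,z in Z.items():
    print(n,k,[(round(d['score'],2),np.round(d['at']).tolist(),np.round(w(n,*d['at'],z)[:2],3).tolist()) for d in ctrl.spot_point(k,n)[:3]])
E
```

```text
{'time_s': 0.0, 'joint_pos': array([-1.44100909e+00,  3.42751623e-01,  1.52503121e+00, -1.21719418e-06,
        1.27538114e+00, -1.45966225e-01]), 'qd': array([ 4.01251790e-04, -4.66135590e-04, -9.17612241e-05,  1.29287212e-03,
       -1.80682775e-03, -1.40518202e-03]), 'tau': array([-4.32506258e-04, -4.31241131e+01, -2.44222981e+01,  7.19081727e-02,
        5.57168364e-02, -1.50578148e-04]), 'tool_pos': array([ 0.14294086, -0.50484734,  0.29152492]), 'eef_rot': array([ 9.90509722e-01,  1.37440438e-01,  5.77344324e-06, -7.85638245e-04]), 'contact_force': array([-0.48899986, -0.5579758 , -0.16747923]), 'ft_torque': array([-0.0291488 ,  0.00441892, -0.01356384]), 'gripper_force': 0.0, 'opening': 0.09168934995263765}
top {'fov_y': 45.293145063807444, 'cx': 247.77802502375698, 'cy': 196.4098063287775, 'T': array([[-0.01703888,  0.99463676, -0.1020166 ,  0.36666619],
       [-0.99982801, -0.01769677, -0.00554726,  0.03723228],
       [-0.00732287,  0.10190453,  0.99476723,  1.35036172],
       [ 0.        ,  0.        ,  0.        ,  1.        ]])}
scene {'fov_y': 43.61325664744658, 'cx':
[... 1720 characters left out ...]
, [0.631, -0.115]), (0.59, [236.0, 276.0], [0.363, 0.038]), (0.53, [201.0, 306.0], [0.434, -0.19])]
scene nest_mouth [(0.68, [243.0, 279.0], [0.329, 0.06]), (0.62, [203.0, 311.0], [0.414, -0.193]), (0.57, [189.0, 259.0], [0.607, -0.113])]
scene exit_spot [(0.66, [235.0, 218.0], [0.495, 0.181])]
scene feeder [(0.69, [226.0, 204.0], [0.572, 0.178])]
scene bearing_3_center [(0.38, [217.0, 207.0], [0.568, 0.168])]
scene spur_gear [(0.42, [198.0, 231.0], [0.639, -0.0]), (0.2, [186.0, 255.0], [0.638, -0.126])]
scene hex_bolt [(0.43, [179.0, 307.0], [0.539, -0.316])]
scene vacuum_cup [(0.58, [240.0, 168.0], [0.588, 0.315])]
scene screwdriver [(0.81, [282.0, 155.0], [0.455, 0.455])]
scene hex_nut []
```

Run:
```python
import cv2
a=cv2.imread('pics/top0.png')[110:310,80:420]
cv2.imwrite('pics/top0c.png',cv2.resize(a,(800,470),interpolation=cv2.INTER_CUBIC))
a=cv2.imread('pics/scene0.png')[140:340,100:380]
cv2.imwrite('pics/scene0c.png',cv2.resize(a,(800,571),interpolation=cv2.INTER_CUBIC))
```

```text
(no output)
```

View pics/top0c.png

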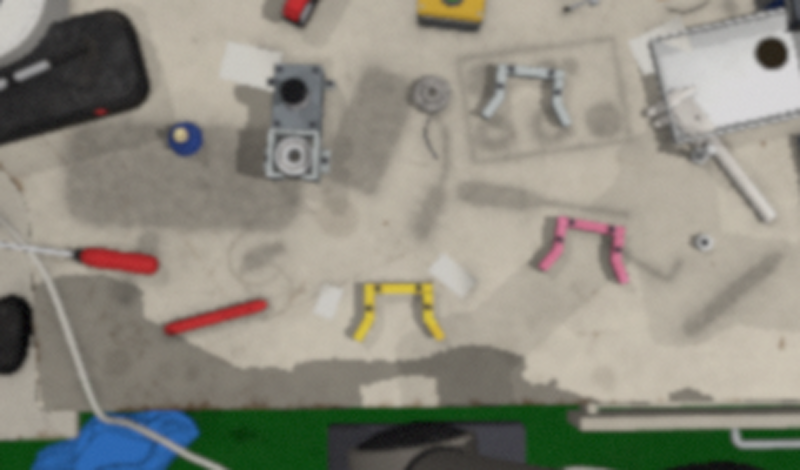

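View pics/scene0c.png

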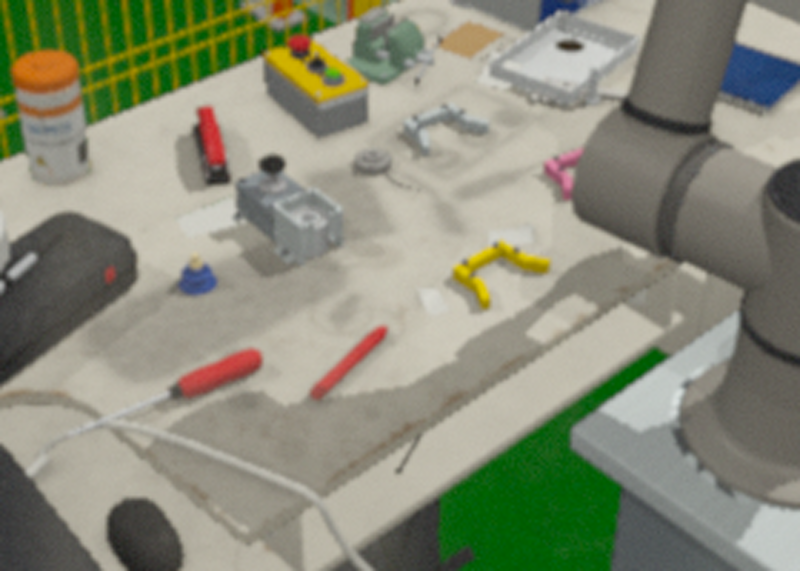

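Top picture: three U-shaped nests, one aluminium at (row 149, col 306), one pink at (215, 330) and one yellow at (242, 251). The aluminium one fits the description. The feeder is at (175, 205) with its exit toward the robot, and the gear is at (153, 264). I'll go over the nest with the wrist camera to confirm it from close by.

>>> drive_tool:
  commands:
    - [0,0,0,0,0,0.022,0]
    - [0,0,0,0,0,0.022,0]
    - [0.068,-0.064,0,0,0,0,0]
    - [0.068,-0.064,0,0,0,0,0]
    - [0.068,-0.064,0,0,0,0,0]
    - [0.068,-0.064,0,0,0,0,0]
    - [0.068,-0.064,0,0,0,0,0]
    - [0.068,-0.064,0,0,0,0,0]

```text
time_s: 2.2
tool_pos: [0.3481, -0.3122, 0.2924]
eef_rot: [1.0, -0.0, 0.0, 0.0]
contact_force: [0.3, -0.2, 1.2]
opening: 0.016
gripper_force: 0.0
```

>>> drive_tool:
  commands:
    - [0.068,-0.064,0,0,0,0,0]
    - [0.068,-0.064,0,0,0,0,0]
    - [0.068,-0.064,0,0,0,0,0]
    - [0.068,-0.064,0,0,0,0,0]
    - [0.068,-0.064,0,0,0,0,0]
    - [0.068,-0.064,0,0,0,0,0]
    - [0,0,0,0,0,0,0]
    - [0,0,0,0,0,0,0]

```text
time_s: 3.2
tool_pos: [0.5508, -0.1216, 0.292]
eef_rot: [1.0, -0.0, -0.0, 0.0]
contact_force: [0.3, 0.6, -0.1]
opening: 0.0003
gripper_force: 0.0
```

```bash
cat > look.py <<'E'
from h import *
import sys
def look(name,Z):
    C=cam('wrist'); s=ctrl.observe(); print(np.round(s['time_s'],2),np.round(s['tool_pos'],4),np.round(R.from_quat(s['eef_rot']).as_euler('xyz',degrees=True),2),np.round(s['contact_force'],1),round(s['opening'],4))
    im=ctrl.get_image('wrist'); cv2.imwrite(f'pics/{name}.png',im)
    for k,z in Z.items():
        print(k,[(round(d['score'],2),np.round(d['at']).tolist(),np.round(w('wrist',*d['at'],z,C)[:2],4).tolist()) for d in ctrl.spot_point(k,'wrist')[:3]])
    return C,im
Z=dict(plunger_top=.087,nest_seat=.007,nest_mouth=.007,exit_spot=.007,feeder=0,bearing_3_center=.035,spur_gear=0)
E
python3 - <<'E'
from look import *
print(ctrl.get_calibration('wrist').keys())
look('w1',Z)
E
```

```text
dict_keys(['fov_y', 'cx', 'cy', 'mount'])
3.2 [ 0.5508 -0.1216  0.292 ] [ 1.7999e+02  5.0000e-02 -1.0000e-02] [ 0.3  0.6 -0.1] 0.0003
plunger_top []
nest_seat []
nest_mouth [(0.61, [153.0, 428.0], [0.5655, -0.3325])]
exit_spot []
feeder [(0.88, [154.0, 43.0], [0.5642, 0.1666])]
bearing_3_center [(0.79, [160.0, 20.0], [0.562, 0.1692])]
spur_gear [(0.84, [90.0, 167.0], [0.6426, -0.0025])]
```

View pics/w1.png

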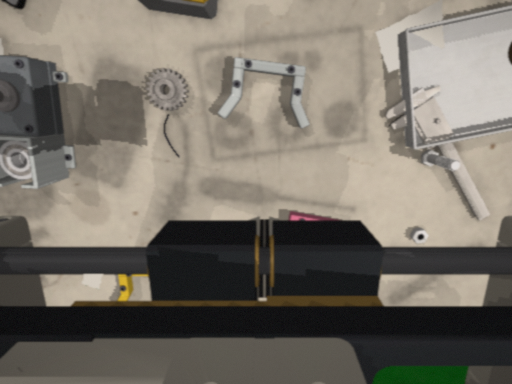

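Run:
```python
import cv2
a=cv2.imread('pics/w1.png')[45:140,205:325]
cv2.imwrite('pics/w1c.png',cv2.resize(a,None,fx=6,fy=6,interpolation=cv2.INTER_CUBIC))
```

```text
(no output)
```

View pics/w1c.png

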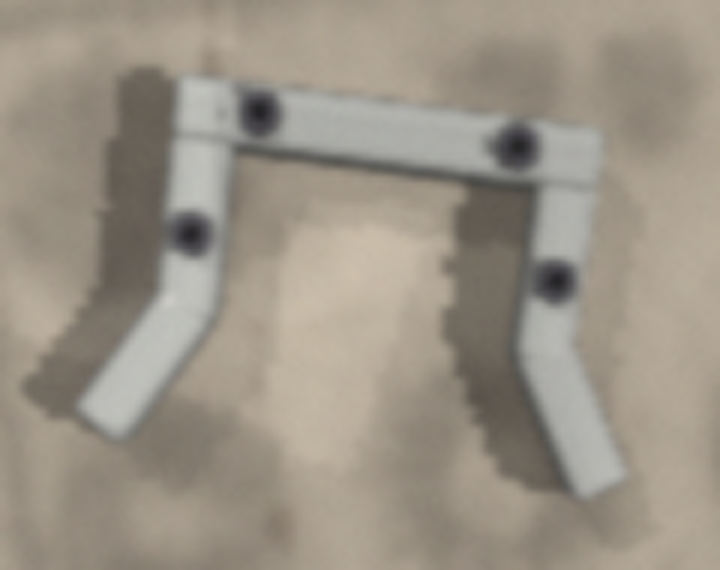

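>>> drive_tool:
  commands:
    - [0,-0.1,0,0,0,0,0]
    - [0,-0.1,0,0,0,0,0]
    - [0,-0.1,0,0,0,0,0]
    - [0,-0.1,0,0,0,0,0]
    - [0,-0.1,0,0,0,0,0]
    - [0,-0.075,0,0,0,0,0]
    - [0,0,0,0,0,0,0]
    - [0,0,0,0,0,0,0]

```text
time_s: 4.6
tool_pos: [0.5514, 0.1655, 0.2921]
eef_rot: [1.0, -0.0, -0.0, 0.0]
contact_force: [-0.3, -0.4, -0.6]
opening: 0.0003
gripper_force: 0.0
```

Run:
```python
from look import *
look('w2',Z)
```

```text
4.6 [0.5514 0.1655 0.2921] [ 1.7996e+02  1.0000e-02 -4.0000e-02] [-0.3 -0.4 -0.6] 0.0003
plunger_top [(0.57, [94.0, 266.0], [0.6349, 0.1621])]
nest_seat []
nest_mouth []
exit_spot []
feeder []
bearing_3_center []
spur_gear [(0.58, [91.0, 399.0], [0.6421, -0.0033])]
```

View pics/w2.png

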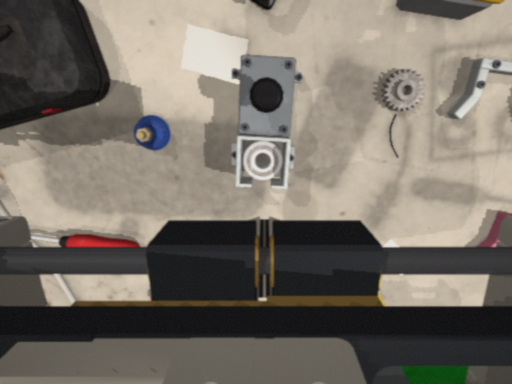

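The crop confirms the bare-aluminium nest at full-picture px (row 85, col 265). In w2 the knob is at (95, 266), the magazine with its bearing at (160, 263), and the feeder stands nearly axis-aligned.

Run:
```python
from h import *
import h
c=ctrl.get_calibration('wrist'); f=192/np.tan(np.radians(c['fov_y'])/2)
def C(p):
    B=np.eye(4); B[:3,:3]=np.diag([1,-1,-1]); B[:3,3]=p; return B@np.array(c['mount']),f,c['cx'],c['cy'],c
C1=C([.5508,-.1216,.292]); C2=C([.5514,.1655,.2921])
g=lambda x,y: w('',45+y/6-.4,205+x/6-.4,.018,C1)[:2]
P={k:g(*v) for k,v in dict(obl=(178,78),obr=(603,128),ibl=(232,148),ibr=(535,182),bl=(213,312),br=(520,348),tl=(122,440),tr=(585,497),otl=(78,408),otr=(628,473)).items()}
for a,b in [('obl','obr'),('ibl','ibr'),('bl','br'),('tl','tr')]:
    d=P[a]-P[b]; print(a,b,np.round(P[a],4),np.round(P[b],4),'len',np.linalg.norm(d).round(4),'yaw',np.degrees(np.arctan2(-d[0],d[1])).round(1),'mid',np.round((P[a]+P[b])/2,4))
q=lambda r,cc,z: np.round(w('',r,cc,z,C2),4)
print('mag front',q(186,236,.058),q(187,289,.058)); print('house rear',q(56,243,.046),q(57,295,.046)); print('knob',q(95,266,.087),'ring',q(160,263,.042))
```

```text
obl obr [ 0.6775 -0.0883] [ 0.6685 -0.17  ] len 0.0822 yaw -6.3 mid [ 0.673  -0.1291]
ibl ibr [ 0.665  -0.0984] [ 0.6588 -0.1571] len 0.0591 yaw -6.0 mid [ 0.6619 -0.1277]
bl br [ 0.6347 -0.094 ] [ 0.6278 -0.1549] len 0.0613 yaw -6.5 mid [ 0.6313 -0.1245]
tl tr [ 0.6101 -0.0751] [ 0.5987 -0.1688] len 0.0944 yaw -6.9 mid [ 0.6044 -0.122 ]
mag front [0.536  0.1969 0.058 ] [0.5348 0.1362 0.058 ]
house rear [0.6753 0.187  0.046 ] [0.6743 0.1318 0.046 ]
knob [0.6341 0.1628 0.087 ] ring [0.5633 0.166  0.042 ]
```

>>> drive_tool:
  commands:
    - [0.085,0.003,0.04,0,0,0,0]
    - [0.08,0.003,0.06,0,0,0,0]
    - [0,0,0.08,0,0,0,0]
    - [0,0,0.06,0,0,0,0]
    - [0,0,0.028,0,0,0,0]
    - [0,0,0,0,0,0,0]

```text
time_s: 5.75
tool_pos: [0.6338, 0.1629, 0.1577]
eef_rot: [1.0, -0.0, -0.001, 0.0]
contact_force: [0.5, -0.2, -0.3]
opening: 0.0005
gripper_force: 0.0
```

>>> drive_tool:
  commands:
    - [0,0,0.006,0,0,0,0]
    - [0,0,0.006,0,0,0,0]
    - [0,0,0.006,0,0,0,0]
    - [0,0,0.006,0,0,0,0]
    - [0,0,0.006,0,0,0,0]
    - [0,0,0.006,0,0,0,0]

```text
time_s: 6.5
tool_pos: [0.6345, 0.1631, 0.1426]
eef_rot: [1.0, -0.0, 0.001, -0.0]
contact_force: [-3.3, -0.9, 12.8]
opening: 0.0004
gripper_force: 6.0
```

>>> drive_tool:
  commands:
    - [0,0,0.006,0,0,0,0]
    - [0,0,0.006,0,0,0,0]
    - [0,0,0.006,0,0,0,0]
    - [0,0,0.004,0,0,0,0]
    - [0,0,0,0,0,0,0]

```text
time_s: 7.12
tool_pos: [0.6345, 0.1631, 0.1312]
eef_rot: [1.0, -0.0, 0.001, -0.0]
contact_force: [-3.0, -0.7, 7.8]
opening: 0.0006
gripper_force: 4.4
```

>>> drive_tool:
  commands:
    - [0,0,0.004,0,0,0,0]
    - [0,0,0.002,0,0,0,0]
    - [0,0,0,0,0,0,0]

```text
time_s: 7.5
tool_pos: [0.6345, 0.1631, 0.1287]
eef_rot: [1.0, -0.0, 0.001, -0.0]
contact_force: [-3.2, -0.0, 12.2]
opening: 0.0002
gripper_force: 6.0
```

>>> drive_tool:
  commands:
    - [0,0,0.004,0,0,0,0]
    - [0,0,0,0,0,0,0]

```text
time_s: 7.75
tool_pos: [0.6346, 0.1631, 0.1286]
eef_rot: [1.0, -0.0, 0.002, -0.0]
contact_force: [-7.7, -2.4, 21.3]
opening: 0.0001
gripper_force: 11.3
```

Stop reached: the position holds while the force has risen to 21 N. Now I'll release the plunger and look at the exit.

>>> drive_tool:
  commands:
    - [0,0,-0.03,0,0,0,0]
    - [0,0,-0.05,0,0,0,0]
    - [0,0,-0.08,0,0,0,0]
    - [0,0,-0.08,0,0,0,0]
    - [-0.06,0,-0.08,0,0,0,0]
    - [-0.1,-0.006,0,0,0,0,0]
    - [-0.1,-0.006,0,0,0,0,0]
    - [-0.1,0,0,0,0,0,0]

```text
time_s: 8.75
tool_pos: [0.4523, 0.1692, 0.2845]
eef_rot: [1.0, -0.0, 0.0, -0.0]
contact_force: [0.3, 0.2, 0.2]
opening: 0.0007
gripper_force: 0.0
```

>>> drive_tool:
  commands:
    - [0,0,0,0,0,0,0]
    - [0,0,0,0,0,0,0]

```text
time_s: 9.0
tool_pos: [0.4548, 0.1693, 0.2849]
eef_rot: [1.0, -0.0, 0.001, -0.0]
contact_force: [0.2, -0.8, 0.0]
opening: 0.0004
gripper_force: 0.0
```

Run:
```python
from look import *
C,im=look('w3',dict(bearing_1_center=.007,plunger_top=.087,bearing_1=0.))
for d in ctrl.masks_of('bearing_1','wrist')[:3]: print(d['score'],d['extent'],w('',d['extent'][1],d['extent'][0],.014,C))
```

```text
9.0 [0.4548 0.1693 0.2849] [-1.7998e+02 -1.3000e-01 -3.0000e-02] [ 0.2 -0.8  0. ] 0.0004
bearing_1_center [(0.78, [133.0, 258.0], [0.4965, 0.1754]), (0.22, [74.0, 265.0], [0.5654, 0.1673]), (0.19, [2.0, 418.0], [0.6397, -0.0024])]
plunger_top []
bearing_1 [(0.72, [132.0, 261.0], [0.4972, 0.172])]
0.7 [261.3, 133.3, 34.4, 38.0] [0.49651455 0.17183492 0.014     ]
```

View pics/w3.png

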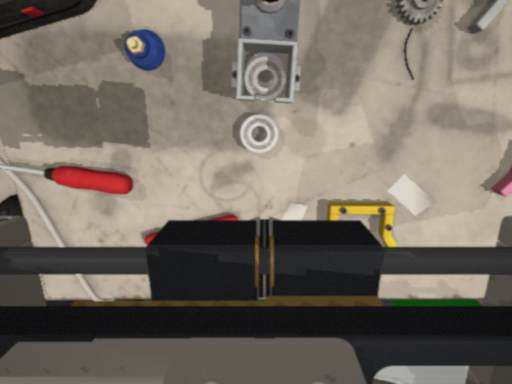

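The bearing is out at px (133, 259), about (0.4965, 0.1735), and the next one shows dropped in the magazine. I'll place the fingers behind it on the +y side and push toward the nest's centre line.

>>> drive_tool:
  commands:
    - [0.035,-0.049,0,0,0,0,0.174]
    - [0.034,-0.048,0,0,0,0,0.174]
    - [0,0,0,0,0,-0.0276,0.174]
    - [0,0,0,0,0,-0.0276,0.174]
    - [0,0,0,0,0,-0.0276,0.174]
    - [0,0,0,0,0,-0.0276,0.174]
    - [0,0,0,0,0,-0.0276,0.174]
    - [0,0,0,0,0,-0.0276,0.174]

```text
time_s: 10.25
tool_pos: [0.489, 0.2175, 0.2838]
eef_rot: [0.867, 0.499, -0.0, -0.0]
contact_force: [-0.1, -1.0, 0.1]
opening: 0.0159
gripper_force: 0.0
```

>>> drive_tool:
  commands:
    - [0,0,0,0,0,-0.0276,0.174]
    - [0,0,0,0,0,-0.0276,0.174]
    - [0,0,0,0,0,-0.0276,0.174]
    - [0,0,0,0,0,-0.0276,0.174]
    - [0,0,0.09,0,0,0,0.174]
    - [0,0,0.1,0,0,0,0.174]
    - [0,0,0,0,0,0,0.174]
    - [0,0,0,0,0,0,0.174]

```text
time_s: 11.25
tool_pos: [0.4896, 0.2178, 0.1906]
eef_rot: [0.647, 0.762, 0.001, 0.001]
contact_force: [1.5, 0.2, 0.4]
opening: 0.0159
gripper_force: 0.0
```

Run:
```python
from look import *
C,im=look('w4',dict(bearing_1_center=.007))
for d in ctrl.masks_of('bearing_1','wrist')[:3]: print(d['score'],d['extent'],w('',d['extent'][1],d['extent'][0],.014,C))
```

```text
11.25 [0.4896 0.2178 0.1906] [ 1.7989e+02 -1.0000e-02  9.9310e+01] [1.5 0.2 0.4] 0.0159
bearing_1_center [(0.69, [226.0, 264.0], [0.4967, 0.1746])]
0.79 [265.2, 224.3, 40.6, 45.7] [0.49684985 0.17922975 0.014     ]
```

>>> drive_tool:
  commands:
    - [0,0,0.08,0,0,0,0.174]
    - [0,0,0.08,0,0,0,0.174]
    - [0,0,0.05,0,0,0,0.174]
    - [0,0,0.028,0,0,0,0.174]
    - [0,0,0,0,0,0,0.174]

```text
time_s: 12.02
tool_pos: [0.4887, 0.2177, 0.0704]
eef_rot: [0.647, 0.762, 0.0, 0.0]
contact_force: [0.4, -0.6, 0.3]
opening: 0.0161
gripper_force: 0.0
```

>>> drive_tool:
  commands:
    - [-0.008,0,0,0,0,0,0.174]
    - [-0.008,0,0,0,0,0,0.174]
    - [-0.008,0,0,0,0,0,0.174]
    - [-0.01,0,0,0,0,0,0.174]
    - [-0.014,0,0,0,0,0,0.174]
    - [-0.016,0,0,0,0,0,0.174]
    - [-0.016,0,0,0,0,0,0.174]

```text
time_s: 12.9
tool_pos: [0.495, 0.1775, 0.0702]
eef_rot: [0.647, 0.762, -0.0, 0.0]
contact_force: [-0.1, 0.3, 0.2]
opening: 0.0155
gripper_force: 0.3
```

Run:
```python
from look import *
for cam_ in ['top','scene']: 
  ctrl.get_image(cam_); print([(d['score'],w(cam_,*d['at'],.007)) for d in ctrl.spot_point('bearing_1_center',cam_)[:3]])
C,im=look('w5',dict(bearing_1_center=.007))
cv2.imwrite('pics/w5.png',im)
```

```text
[(0.47, array([0.50613419, 0.15534279, 0.007     ]))]
[]
13.1 [0.495  0.1778 0.0701] [-1.7999e+02  1.0000e-02  9.9290e+01] [-0.1  0.  -0.5] 0.016
bearing_1_center [(0.98, [288.0, 261.0], [0.4983, 0.1438])]
```

View pics/w5.png

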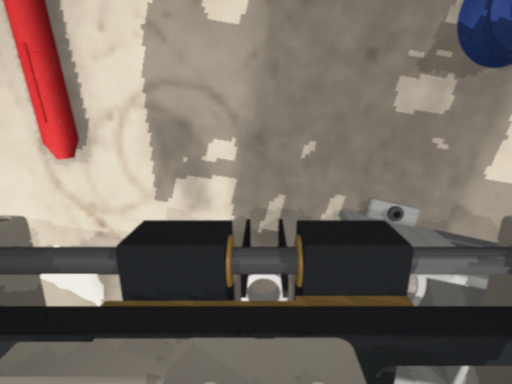

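The bearing shows centred in the gap between the fingers at px (288, 263), so I'll keep pushing.

>>> drive_tool:
  commands:
    - [-0.012,0,0,0,0,0,0.174]
    - [-0.018,0,0,0,0,0,0.174]
    - [-0.018,0,0,0,0,0,0.174]
    - [-0.018,0,0,0,0,0,0.174]
    - [-0.018,0,0,0,0,0,0.174]
    - [-0.018,0,0,0,0,0,0.174]
    - [-0.018,0,0,0,0,0,0.174]
    - [-0.018,0,0,0,0,0,0.174]

```text
time_s: 14.2
tool_pos: [0.5062, 0.1094, 0.0702]
eef_rot: [0.647, 0.762, -0.0, 0.0]
contact_force: [0.2, 0.7, 0.6]
opening: 0.016
gripper_force: 0.2
```

>>> drive_tool:
  commands:
    - [-0.018,0,0,0,0,0,0.174]
    - [-0.018,0,0,0,0,0,0.174]
    - [-0.018,0,0,0,0,0,0.174]
    - [-0.018,0,0,0,0,0,0.174]
    - [-0.018,0,0,0,0,0,0.174]
    - [-0.018,0,0,0,0,0,0.174]
    - [-0.018,0,0,0,0,0,0.174]
    - [-0.012,0,0,0,0,0,0.174]

```text
time_s: 15.2
tool_pos: [0.5174, 0.0413, 0.0702]
eef_rot: [0.647, 0.762, -0.0, 0.0]
contact_force: [-0.6, 0.8, -0.8]
opening: 0.016
gripper_force: 0.2
```

Run:
```python
from look import *
C,im=look('w6',dict(bearing_1_center=.007))
ctrl.get_image('top'); print([(d['score'],w('top',*d['at'],.007)) for d in ctrl.spot_point('bearing_1_center','top')[:3]])
```

```text
15.2 [0.5174 0.0413 0.0702] [1.80e+02 1.00e-02 9.93e+01] [-0.6  0.8 -0.8] 0.016
bearing_1_center [(0.92, [283.0, 264.0], [0.5217, 0.0109])]
[(0.25, array([0.50084165, 0.17301112, 0.007     ]))]
```

>>> drive_tool:
  commands:
    - [-0.012,0,0,0,0,0,0.174]
    - [-0.018,0,0,0,0,0,0.174]
    - [-0.018,0,0,0,0,0,0.174]
    - [-0.018,0,0,0,0,0,0.174]
    - [-0.018,0,0,0,0,0,0.174]
    - [-0.018,0,0,0,0,0,0.174]
    - [-0.018,0,0,0,0,0,0.174]
    - [-0.018,0,0,0,0,0,0.174]

```text
time_s: 16.4
tool_pos: [0.5286, -0.0268, 0.0702]
eef_rot: [0.647, 0.762, -0.0, 0.0]
contact_force: [-0.3, 1.5, 0.3]
opening: 0.0159
gripper_force: 0.2
```

>>> drive_tool:
  commands:
    - [-0.018,0,0,0,0,0,0.174]
    - [-0.018,0,0,0,0,0,0.174]
    - [-0.018,0,0,0,0,0,0.174]
    - [-0.018,0,0,0,0,0,0.174]
    - [-0.018,0,0,0,0,0,0.174]
    - [-0.014,0,0,0,0,0,0.174]
    - [-0.008,0,0,0,0,0,0.174]
    - [0,0,0,0,0,0,0.174]

```text
time_s: 17.4
tool_pos: [0.5376, -0.0817, 0.0702]
eef_rot: [0.647, 0.762, -0.0, 0.0]
contact_force: [0.3, -0.6, 0.3]
opening: 0.0159
gripper_force: 0.0
```

>>> drive_tool:
  commands:
    - [0.02,0,0,0,0,0,0.174]
    - [0.03,0,0,0,0,0,0.174]
    - [0,0,-0.08,0,0,0,0.174]
    - [0,0,-0.08,0,0,0,0.174]
    - [0,0,-0.08,0,0,0,0.174]
    - [0,0,-0.08,0,0,0,0.174]
    - [0,0,-0.08,0,0,0,0.174]

```text
time_s: 18.27
tool_pos: [0.533, -0.0553, 0.2715]
eef_rot: [0.647, 0.763, -0.0, -0.0]
contact_force: [0.6, -1.1, -1.0]
opening: 0.016
gripper_force: 0.0
```

>>> drive_tool:
  commands:
    - [0,0,0,0,0,0.0293,0.174]
    - [0,0,0,0,0,0.0293,0.174]
    - [0,0,0,0,0,0.0293,0.174]
    - [0,0,0,0,0,0.0293,0.174]
    - [0,0,0,0,0,0.0293,0.174]
    - [0,0,0,0,0,0.0293,0.174]
    - [0,0,0,0,0,0.0293,0.174]
    - [0,0,0,0,0,0.0293,0.174]

```text
time_s: 19.27
tool_pos: [0.5331, -0.0553, 0.27]
eef_rot: [0.992, 0.128, -0.0, -0.0]
contact_force: [-0.9, -0.2, -0.0]
opening: 0.0158
gripper_force: 0.0
```

>>> drive_tool:
  commands:
    - [0,0,0,0,0,0.0293,0.174]
    - [0,0,0,0,0,0.0293,0.174]
    - [-0.044,0.057,0,0,0,0,0.174]
    - [-0.044,0.057,0,0,0,0,0.174]
    - [0,0,0,0,0,0,0.174]
    - [0,0,0,0,0,0,0.174]

```text
time_s: 20.02
tool_pos: [0.4839, -0.1078, 0.2703]
eef_rot: [0.999, -0.054, 0.0, -0.0]
contact_force: [0.1, 0.0, -0.2]
opening: 0.0158
gripper_force: 0.0
```

Run:
```python
from look import *
C,im=look('w7',dict(bearing_1_center=.007,nest_seat=.007,nest_mouth=.007))
for d in ctrl.masks_of('bearing_1','wrist')[:3]: print(d['score'],d['extent'],w('',d['extent'][1],d['extent'][0],.014,C))
cv2.imwrite('pics/w7.png',cv2.resize(im[20:240,160:400],None,fx=2.6,fy=2.6,interpolation=cv2.INTER_CUBIC))
```

```text
20.02 [ 0.4839 -0.1078  0.2703] [-1.7999e+02 -3.0000e-02 -6.1300e+00] [ 0.1  0.  -0.2] 0.0158
bearing_1_center [(0.88, [119.0, 265.0], [0.5416, -0.1161])]
nest_seat [(0.46, [119.0, 261.0], [0.5423, -0.1115])]
nest_mouth []
0.87 [265.6, 120.3, 36.4, 43.1] [ 0.54058824 -0.11644389  0.014     ]
0.62 [35.0, 83.5, 67.1, 147.1] [0.60818686 0.13547457 0.014     ]
```

View pics/w7.png

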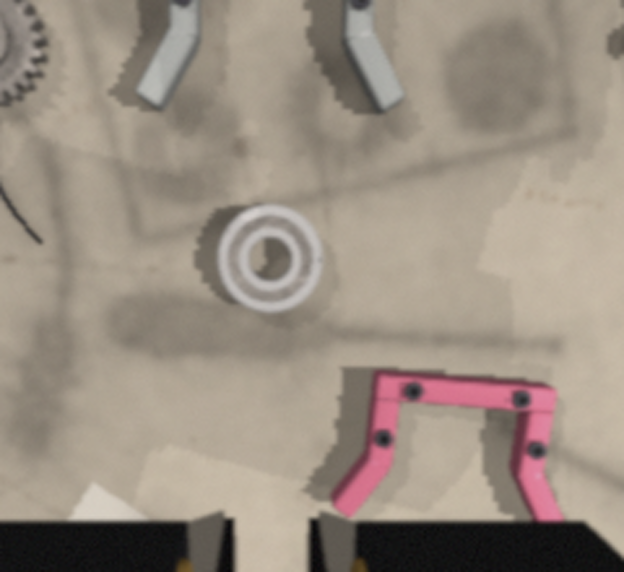

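The bearing lies at px (119, 264), on the nest's centre line about 98 mm before the seat. Next I'll lower the fingers behind it and push in.

>>> drive_tool:
  commands:
    - [0,0.003,0.1,0,0,0,0.174]
    - [0,0,0.1,0,0,0,0.174]
    - [0,0,0.1,0,0,0,0.174]
    - [0,0,0.07,0,0,0,0.174]
    - [0,0,0.03,0,0,0,0.174]
    - [0,0,0,0,0,0,0.174]

```text
time_s: 21.02
tool_pos: [0.4835, -0.11, 0.0698]
eef_rot: [0.999, -0.054, -0.001, -0.0]
contact_force: [0.4, 0.1, -1.3]
opening: 0.0159
gripper_force: 0.0
```

>>> drive_tool:
  commands:
    - [0.016,0,0,0,0,0,0.174]
    - [0.016,0,0,0,0,0,0.174]
    - [0.01,0,0,0,0,0,0.174]
    - [0.008,0,0,0,0,0,0.174]
    - [0.012,0,0,0,0,0,0.174]
    - [0.016,0,0,0,0,0,0.174]
    - [0.016,0,0,0,0,0,0.174]
    - [0.016,0,0,0,0,0,0.174]

```text
time_s: 22.02
tool_pos: [0.5387, -0.1162, 0.0701]
eef_rot: [0.999, -0.054, -0.0, 0.0]
contact_force: [0.2, 0.4, 0.7]
opening: 0.0163
gripper_force: 0.3
```

>>> drive_tool:
  commands:
    - [0.016,0,0,0,0,0,0.174]
    - [0.016,0,0,0,0,0,0.174]
    - [0.016,0,0,0,0,0,0.174]
    - [0.016,0,0,0,0,0,0.174]
    - [0.012,0,0,0,0,0,0.174]
    - [0.008,0,0,0,0,0,0.174]

```text
time_s: 22.78
tool_pos: [0.5802, -0.1206, 0.0702]
eef_rot: [0.999, -0.054, -0.0, 0.0]
contact_force: [-0.8, 0.6, 0.3]
opening: 0.0156
gripper_force: 0.3
```

Run:
```python
from look import *
C,im=look('w8',dict(bearing_1_center=.007))
cv2.imwrite('pics/w8.png',im)
```

```text
22.78 [ 0.5802 -0.1206  0.0702] [180.     0.    -6.16] [-0.8  0.6  0.3] 0.0156
bearing_1_center [(0.8, [185.0, 266.0], [0.6097, -0.1254])]
```

View pics/w8.png

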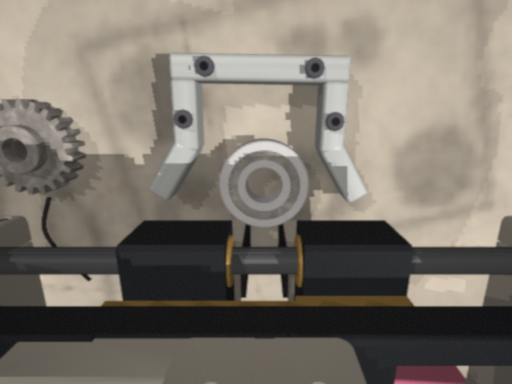

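The bearing is in the mouth, px (185, 264), within about 2 mm of the centre line. I'll push slowly to the back wall.

>>> drive_tool:
  commands:
    - [0.008,-0.001,0,0,0,0,0.174]
    - [0.01,-0.001,0,0,0,0,0.174]
    - [0.01,-0.001,0,0,0,0,0.174]
    - [0.01,0,0,0,0,0,0.174]
    - [0.008,0,0,0,0,0,0.174]
    - [0.004,0,0,0,0,0,0.174]

```text
time_s: 23.62
tool_pos: [0.6052, -0.1218, 0.0702]
eef_rot: [0.999, -0.054, 0.0, 0.0]
contact_force: [-0.5, -0.4, 0.5]
opening: 0.016
gripper_force: 0.3
```

>>> drive_tool:
  commands:
    - [0.003,0,0,0,0,0,0.174]
    - [0.003,0,0,0,0,0,0.174]

```text
time_s: 23.88
tool_pos: [0.6079, -0.1221, 0.0702]
eef_rot: [0.999, -0.054, -0.0, 0.0]
contact_force: [-1.0, -0.3, 0.6]
opening: 0.0157
gripper_force: 0.2
```

>>> drive_tool:
  commands:
    - [0.002,0,0,0,0,0,0.174]
    - [0.002,0,0,0,0,0,0.174]

```text
time_s: 24.12
tool_pos: [0.6089, -0.1222, 0.07]
eef_rot: [0.999, -0.054, -0.001, -0.0]
contact_force: [-6.8, -0.5, 3.1]
opening: 0.0159
gripper_force: 3.2
```

>>> drive_tool:
  commands:
    - [0.002,0,0,0,0,0,0.174]
    - [0,0,0,0,0,0,0.174]

```text
time_s: 24.38
tool_pos: [0.6091, -0.1222, 0.0699]
eef_rot: [0.999, -0.054, -0.002, -0.0]
contact_force: [-7.3, 0.7, 3.5]
opening: 0.0163
gripper_force: 4.1
```

Run:
```python
from look import *
C,im=look('w9',dict(bearing_1_center=.007))
cv2.imwrite('pics/w9.png',cv2.resize(im[80:300,140:390],None,fx=2.5,fy=2.5,interpolation=cv2.INTER_CUBIC))
```

```text
24.38 [ 0.6091 -0.1222  0.0699] [-179.98    0.28   -6.15] [-7.3  0.7  3.5] 0.0163
bearing_1_center [(0.74, [188.0, 265.0], [0.6371, -0.1266])]
```

The force rose to 7 N at the expected place, so the bearing is home. I'll back off, lift and check.

>>> drive_tool:
  commands:
    - [-0.01,0,0,0,0,0,0.174]
    - [-0.04,0,0,0,0,0,0.174]
    - [-0.08,0,0,0,0,0,0.174]
    - [0,0,-0.1,0,0,0,0.174]
    - [0,0,-0.1,0,0,0,0.174]
    - [0,0,-0.1,0,0,0,0.174]
    - [0,0,0,0,0,0,0.174]
    - [0,0,0,0,0,0,0.174]

```text
time_s: 25.48
tool_pos: [0.5461, -0.1153, 0.2197]
eef_rot: [0.999, -0.054, 0.0, -0.0]
contact_force: [-0.5, 0.1, -0.1]
opening: 0.016
gripper_force: 0.0
```

Run:
```python
from look import *
C,im=look('w10',dict(bearing_1_center=.007,spur_gear=0))
p=px('wrist',[.6388,-.1252,.01],C); r,c=int(p[0]),int(p[1]); print(r,c)
r0=max(r-70,0); c0=max(c-110,0)
cv2.imwrite('pics/w10.png',cv2.resize(im[r0:r0+150,c0:c0+220],None,fx=3.5,fy=3.5,interpolation=cv2.INTER_CUBIC))
```

```text
25.48 [ 0.5461 -0.1153  0.2197] [-180.     -0.     -6.16] [-0.5  0.1 -0.1] 0.016
bearing_1_center [(0.76, [83.0, 265.0], [0.6398, -0.127]), (0.71, [139.0, 470.0], [0.563, -0.3302])]
spur_gear [(0.84, [95.0, 142.0], [0.6418, -0.0028])]
83 263
```

View pics/w10.png

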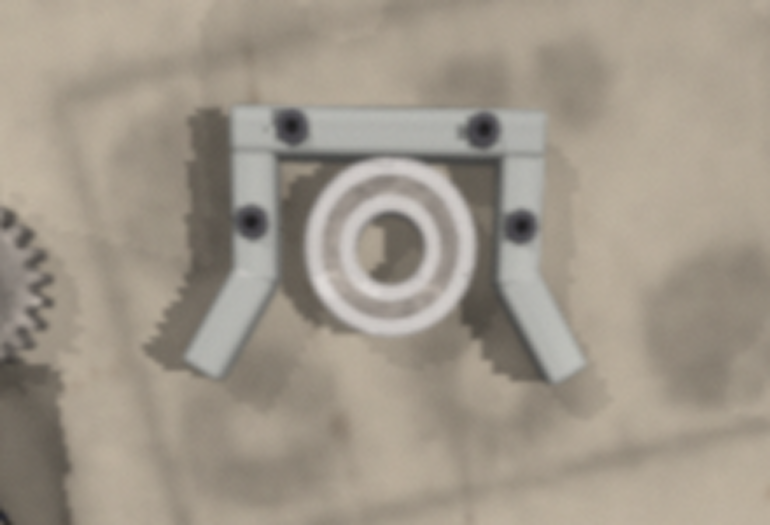

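The bearing lies centred against the back wall at px (83, 265). The gear is unmoved and the gripper is clear, so I'm handing in.

```bash
python3 -c "
from workcell import ctrl
print(ctrl.sign_off())"
```

```text
the job is handed in; nothing more can be done
None
```

The plunger was pressed to its stop once and released, and the bearing was pushed home against the aluminium nest's back wall; the arm is clear, the other two bearings stayed in the magazine, and I handed in about 25.5 s into the 64 s limit.

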